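Lock a glue jig with a quarter-turn key

ROBOT

A 6-joint arm with a two-finger parallel gripper is mounted at the origin on the work surface. World frame = base frame: x ahead of the robot, y to its left, z up, the work surface at z = 0. Lengths are in mm, angles in rad, forces in N, time in s.
With the tool pointing down it reaches from about 300 to 775 mm from the base axis. Payload 14.6 kg.
Tool frame: the origin (TCP) lies between the finger pads; the fingertips stand 17 mm ahead of it and the grasp point (between the pads) lies 2 mm behind it (manip.tip_reach is the distance from the TCP to the fingertips, in mm); z points along the fingers, y is the line along which they close (so a half turn about z gives the same grasp; the last joint's range is limited). The gripper opens to 94 mm and grips with 3 to 60 N. Pads are 16 mm wide; open, the fingers measure 119 mm over their backs; the gripper's body (75 mm by 177 mm) begins 78 mm behind the grasp point.
Start: joints at [1.033, 0.3, 1.521, -0, 1.321, -0.067], TCP at [249.476, 490.154, 222.446] pointing down, gripper open.
Joint ranges: [-3.03, 3.03], [-0.79, 2.21], [0.23, 2.52], [-1.04, 4.18], [0, 3.07], [-2.55, 2.55]. Speed limits (rad/s): [2.22, 2.22, 2.57, 3.14, 3.14, 3.14].

INTERFACE

Orientations are given as [roll, pitch, yaw] about the fixed x, y, z axes, in that order (R = Rz(yaw) Ry(pitch) Rx(roll)).
In Python, from cell import manip, viewer gives the robot as it stands.
- The arm moves only by the tool apply_moves, never from a script. Its argument "moves" is a list of rows, each a list of 3 entries, a list of its own where there are three numbers: the shift along the tool's x, y, z each as a share of 0.25 m, from -1 to 1, then the turn, a rotation vector about the tool's x, y, z each as a share of pi rad, from -1 to 1, then the closure, from 0 (fully open) to 1 (shut). In form: [[[dx, dy, dz], [wx, wy, wz], grip], ...]. A call has 1 to 12 rows; each row is the pose to reach, as a shift and turn from the pose commanded when the call began, along the tool's axes at that moment, turning the shorter way round; what a row does not reach only later rows make up. A row lasts 1/12 s, in which the tool goes at most 41.7 mm and 7.16 degrees, less where a joint would pass 70% of its speed; a pose out of reach is approached as far as the arm can. A call with a number of a shift or a turn outside -1 to 1 is refused whole. A call with a gripper value outside its range is refused whole. The fingers move at their own pace and stop on an object; "squeeze" is the grip in N (left out, the last holds). Time passes only in rows, so rows that repeat a pose let the fingers close. It gives the time, the measured TCP pose, the force, the opening and the grip force at its end, in the units of the state.
- manip.read_state(): the state, without advancing time (a new reading comes with each control period).
- viewer.camera(name): name is "scene" or "top" or "wrist"; returns the picture (384x512x3 uint8, blue, green, red); there is no depth.
- viewer.camera_info(name): a dict with "camera_matrix" (3x3 intrinsics, pixels), "k1" (the pictures are not rectified: a ray, as slopes to the right and down, at radius r is drawn at 1 + k1 r^2 times it, then the intrinsics apply), "R" (3x3) and "t" (3): a world point X has camera coordinates R X + t. Camera axes: x right, y down, z forward; pixel columns grow to the right and rows downward; lengths in mm; the calibration is good to about 2 mm. A picture is of the moment at which its call begins: read the wrist's pose just before it. camera_info takes no time and is no camera call; for the wrist camera it gives the pose at the moment of the call.
- manip.sign_off(): hands the job in; it is judged then, once.
The state is a dict: "clock": time; "joints": joint angles; "qd": joint speeds; "effort": joint torques, N m; "eef_pos": TCP position; "eef_rot": TCP orientation; "wrist_force": force on the tool from outside, world axes, zero at the start; "moment": the same for the moment, N m; "finger_gap": finger opening in mm; "finger_force": force on a finger pad.
Only numpy, scipy, OpenCV 4.12 (cv2) and the standard library are available. Lean on these libraries where they do the work, as an engineer would, in place of code of your own. Each camera call takes 0.05 s, during which the arm holds its last target. There are 200 camera calls.

TASK

Lock the glue jig with the blue quarter-turn key: lift it out of its dock, feel for the slot in the floating brass plate, push the T-head down through it against the spring until it is wholly under the plate, make a quarter turn and let it rise into its locking groove. Then let go: the key must stay there, upright and locked. Press gently, never more than about 25 N on the jig, and leave the orange key in its dock.

Things in the scene. Friction and masses are not known exactly. Their poses are not given: they have to be found in the camera images.
- key_grip (a point): Centre of the blue plastic grip of the key (about 80 g, 72 mm tall, starts upright in its dock). The grip is a bar 44 mm long (x), 12 mm wide (y), 26 mm tall; pinch it across its 12 mm from above. z points up along the shaft. A half turn about z makes no difference. The grip's underside is 13 mm below this point.
- key_foot (a point): Middle of the underside of the blue key's steel T-head, 59 mm below the grip's centre, axes the same. The head is 30 mm long (x, parallel to the grip), 8 mm wide (y) and 6 mm high; above it is a shaft 7 mm in diameter.
- key_orange_grip (a point): Centre of the grip of the orange key: like the blue one, but its head is 40 mm long and does not fit the jig. It stands in a dock of its own; not to be used or moved.
- dock_blue: Grey dock block of the blue key, 70 (x) x 50 (y) x 30 mm high, fixed; origin on the table under its centre. The key stands in a pocket 33 x 11 mm, 24 mm deep, its x along the dock's x; lift it straight up 30 mm or more to clear it.
- jig: Glue jig, fixed: a grey frame 190 (x) x 110 (y) mm, at most 64 mm high, with emblems under a clear bar on its -y side (to y = -125 mm). Origin on the table under the frame's centre. The frame holds a brass plate 90 x 60 mm, 11 mm thick, its top 61 mm above the table. Axes: x along the slot, z up.
- slot (a point): Frame's centre at the height of the brass plate's top; axes as the jig's. NOT the exact slot centre: the plate floats, and its slot stands anywhere within 10 mm of this point along +x or -x (not y). This offset is not measured: find it by feel or by eye. Sliding the plate takes 3 N; it stays where it is. The slot, 32 (x) x 11 mm (y), goes right through the plate.
- turn_level (a point): 19.5 mm below slot: a good height for the head's underside while turning (17 to 22 mm below the plate's top; higher, the plate blocks the turn). A sprung steel cup in the slot, a 10 mm disc, meets the head 5 mm below the plate's top: it pushes up with 2.3 N, plus 0.45 N per mm, and is solid after 17 mm, at 22 mm below the top.
- lock_level (a point): 12 mm below slot: height of the head's underside when locked. The lower 5 mm of the plate are cut by a groove 13 mm wide along y, across the slot's middle. After a quarter turn, either way, let the key rise about 7 mm: the spring lifts the head into this groove and holds it, head and grip now along the jig's y.
There are look-alikes about, which are no part of the job. What is shaped like the dock_blue but green or pink is not meant.

How it is judged (in metres and radians):
On the way, in this order (a step that is already met when the one before it is completed fails the run):
1. the blue key is lifted clear of its dock (z of key_grip in the frame of dock_blue above 0.09 m and contact force between key and dock_blue below 0.01 N), for 0.1 s.
2. the T-head is through the slot, wholly under the plate (horizontal distance between key_grip and slot below 0.016 m and z of key_grip in the frame of slot below 0.043 m and angle between key_grip's own z axis and vertical below 0.15 rad), for 0.1 s.
At the end, for the whole second after the job is handed in: The blue key stands locked in the jig: its head under the plate and risen into the groove (grip centre 44.5 to 49.5 mm above the slot point), turned across the slot to within 15 degrees, upright within 7 degrees, within 16 mm of the slot point, released and at rest (horizontal distance between key_grip and slot below 0.016 m and z of key_grip in the frame of slot between 0.0445 and 0.0495 m and angle between the x axis of key_grip and the y axis of slot, either way round below 0.26 rad and angle between key_grip's own z axis and vertical below 0.12 rad and linear speed of key below 0.01 m/s); the robot touches nothing.
It fails at once if the key is pressed on the jig with more than 28 N (contact force between key and jig above 28 N).
It fails at once if the orange key is moved by more than 15 mm (distance of key_orange_grip from where it was at the start of the episode above 0.015 m).
It also fails if it takes over 67 s, if anything falls off the work surface, if the arm or the gripper's body presses on something with over 40 N, if the wrist force passes 120 N, or if a joint passes its speed limit or range.

## Working session

There is one attempt and no reset: what is moved stays moved. The work goes in short steps, Python scripts to look and compute and a tool call to move; the robot and the scene stay as the last step left them, time stands still between calls to the robot, and variables do not carry over. Pictures are saved under pics/ and viewed, at most 10 in all, crops included, and the job is handed in when it is done.

Besides the shell and the picture viewer there is one more tool, called after "Call:" by a JSON object that holds its "method" and its "body". apply_moves: Moves the arm, as the interface text tells. Shift numbers are shares of 0.25 m and turn numbers shares of pi rad, none past 1 either way. Its arguments: {"type":"object","properties":{"moves":{"type":"array"},"squeeze":{"type":"number"}},"required":["moves"]}

```bash
ls; mkdir -p pics
python3 - <<'E'
from cell import manip, viewer
import cv2, numpy as np
a=viewer.camera("scene");b=viewer.camera("top")
cv2.imwrite("pics/s0.png",a);cv2.imwrite("pics/t0.png",b)
for n in("scene","top","wrist"):
    print(n,viewer.camera_info(n))
print(manip.read_state())
E
```

```text
pics
scene {'camera_matrix': array([[485.65577508,   0.        , 252.16023033],
       [  0.        , 485.65577508, 190.08819352],
       [  0.        ,   0.        ,   1.        ]]), 'k1': -0.18185876158925493, 'R': array([[-0.38489948,  0.92277559, -0.01837393],
       [ 0.67543934,  0.26805423, -0.68697062],
       [-0.62899451, -0.27682511, -0.72645287]]), 't': array([ 178.88855281, -328.47229272, 1245.50767531])}
top {'camera_matrix': array([[430.87691212,   0.        , 255.37456283],
       [  0.        , 430.87691212, 196.89619629],
       [  0.        ,   0.        ,   1.        ]]), 'k1': -0.16212035762232224, 'R': array([[ 0.02202119, -0.99951838, -0.0218648 ],
       [-0.98919502, -0.01861265, -0.1454193 ],
       [ 0.1449423 ,  0.02483086, -0.98912848]]), 't': array([ 33.62965518, 519.22813777, 676.83364459])}
wrist {'camera_matrix': array([[321.41424632,   0.        , 258.64494499],
       [  0.        , 321.41424632, 196.22744344],
       [  0.        ,   0.        ,   1.        ]]), 'k1': -0.07647903872259612, 'R': array([[ 4.53965553e-01,  8.91018801e-01, -8.79542867e
[... 165 characters left out ...]
051,  388.79404544])}
{'clock': 0.1, 'joints': array([ 1.03341750e+00,  3.00398355e-01,  1.52151034e+00, -5.27473534e-05,
        1.32068841e+00, -6.66387672e-02]), 'qd': array([-0.00021359, -0.00230893, -0.00244413, -0.00112368,  0.0009203 ,
       -0.00057654]), 'effort': array([ 1.16514566e-04, -5.32643545e+01, -3.53286409e+01,  7.08823744e-02,
        2.33760016e-02, -3.38906580e-05]), 'eef_pos': array([249.37424142, 489.97786057, 221.95614688]), 'eef_rot': array([-3.14058703e+00, -1.59061497e-05,  2.67086566e+00]), 'wrist_force': array([ 0.19187432, -0.49335831, -0.08114939]), 'moment': array([ 0.00568758, -0.05037489, -0.04897164]), 'finger_force': 0.0, 'finger_gap': 94.15882290433994}
```

View pics/s0.png

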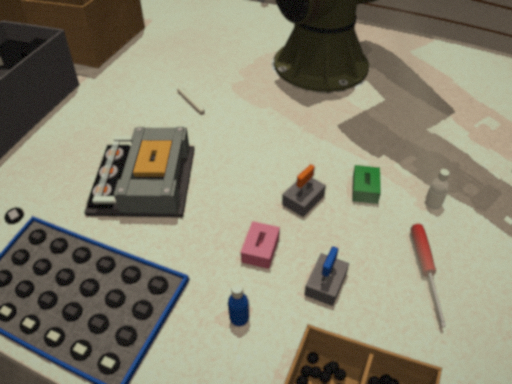

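View pics/t0.png

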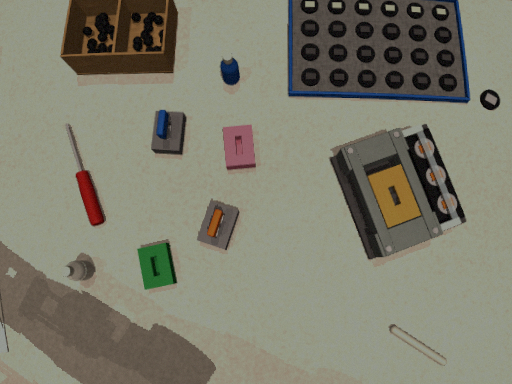

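The scene view shows the blue key in its dock at about (330,262), the orange key at (304,176) and the jig's brass plate at (152,158). In the top view these are at (162,125), (215,222) and (395,195), with the slot near (395,195) and the emblems (jig -y) to the right.

```bash
cat > h.py <<'E'
from cell import manip, viewer
import cv2, numpy as np
def rays(uv,info):
    K=info["camera_matrix"]
    d=np.array([info["k1"],0,0,0,0.])
    n=cv2.undistortPoints(np.float64(uv).reshape(-1,1,2),K,d).reshape(-1,2)
    D=np.c_[n,np.ones(len(n))]@info["R"]
    return -info["R"].T@info["t"],D
def plane(uv,info,z):
    C,D=rays(uv,info); return C+D*((z-C[2])/D[:,2])[:,None]
def tri(u1,i1,u2,i2):
    (C1,D1),(C2,D2)=rays([u1],i1),rays([u2],i2)
    s=np.linalg.lstsq(np.c_[D1[0],-D2[0]],C2-C1,rcond=None)[0]
    p,q=C1+s[0]*D1[0],C2+s[1]*D2[0]
    return (p+q)/2,np.linalg.norm(p-q)
def mask(img,lo,hi,roi):
    h=cv2.cvtColor(img,cv2.COLOR_BGR2HSV); m=cv2.inRange(h,lo,hi)
    k=np.zeros_like(m);x0,y0,x1,y1=roi;k[y0:y1,x0:x1]=255
    return m&k
def big(m):
    return max(cv2.findContours(m,cv2.RETR_EXTERNAL,cv2.CHAIN_APPROX_NONE)[0],key=cv2.contourArea)
def rect_on(c,info,z):
    P=plane(c.reshape(-1,2),info,z)[:,:2].astype(np.float32)
    (x,y),(w,h),_=r=cv2.minAreaRect(P); b=cv2.boxPoints(r)
    e=[b[1]-b[0],b[2]-b[1]]; L=max(e,key=np.linalg.norm)
    return np.round([x,y],1),np.round(sorted([w,h]),1),round(float(np.degrees(np.arctan2(L[1],L[0]))%180),1)
E
python3 - <<'E'
from h import *
S,T=cv2.imread("pics/s0.png"),cv2.imread("pics/t0.png")
si,ti=viewer.camera_info("scene"),viewer.camera_info("top")
def cen(c):
    m=cv2.moments(c);return m["m10"]/m["m00"],m["m01"]/m["m00"]
B=((100,130,50),(125,255,255));
cs=big(mask(S,*B,(305,240,360,300)));ct=big(mask(T,*B,(145,100,195,150)))
print("blue",cen(cs),cen(ct),tri(cen(cs),si,cen(ct),ti))
print(" top rect z78",rect_on(ct,ti,78), "z65",rect_on(ct,ti,65))
Y=((12,120,80),(28,255,255))
for n,I,i,r in(("S",S,si,(110,120,200,200)),("T",T,ti,(340,130,450,240))):
    m=mask(I,*Y,r);c=big(m)
    print(n,"brass",cen(c),rect_on(c,i,61))
    f=np.zeros_like(m);cv2.drawContours(f,[cv2.convexHull(c)],-1,255,-1)
    hole=cv2.erode(f,np.ones((5,5)))&~m
    if hole.any():
        h=big(hole);print("  slot",cen(h),plane([cen(h)],i,61),rect_on(h,i,61))
O=((3,150,80),(14,255,255))
c1=big(mask(S,*O,(280,150,330,215)));c2=big(mask(T,*O,(195,200,240,250)))
print("orange",tri(cen(c1),si,cen(c2),ti))
# dock tops: gray dark
for n,I,i,r in(("T",T,ti,(145,105,192,160)),):
    m=mask(I,(0,0,30),(180,255,135),r);c=big(m);print("dock",rect_on(c,i,30))
E
```

```text
blue (329.1946050096339, 261.6849710982659) (160.80921052631578, 122.9594298245614) (array([636.23148778, 202.67934601,  66.12198129]), np.float64(2.417632959776901))
 top rect z78 (array([631.3, 200.7]), array([12.3, 46.3]), 0.2) z65 (array([635.5, 204.1]), array([12.6, 47.2]), 0.2)
S brass (152.133268952197, 157.42813455657492) (array([ 525.9, -180.4]), array([61.8, 98.6]), 20.8)
  slot (152.53086419753086, 156.6543209876543) [[ 525.15185331 -180.07559629   61.        ]] (array([ 524.7, -180.4]), array([ 5.8, 19.7]), 30.8)
T brass (393.89586034050643, 195.32166623455188) (array([ 522.3, -181.5]), array([61.4, 91. ]), 21.0)
  slot (394.1779026217228, 195.2921348314607) [[ 521.9856897  -181.74405073   61.        ]] (array([ 522.1, -181.8]), array([ 9.7, 31. ]), 21.1)
orange (array([472.71505858, 107.69661688,  65.8843176 ]), np.float64(1.3420697683141807))
dock (array([632. , 198.3]), array([58.8, 81.2]), 176.9)
```

```bash
cat >> h.py <<'E'
from scipy.spatial.transform import Rotation as Ro
def go(p,yaw):
    s=manip.read_state(); R0=Ro.from_euler("xyz",s["eef_rot"]); G=Ro.from_euler("xyz",[np.pi,0,yaw])
    d=R0.inv().apply(np.array(p)-s["eef_pos"])/250; w=(R0.inv()*G).as_rotvec()/np.pi
    print("shift",d.round(4),"turn",w.round(4),"dist",np.linalg.norm(d*250).round(1),"deg",np.abs(w*180).max().round(1),"q6",s["joints"][5].round(2),"pos",s["eef_pos"].round(1),"rot",s["eef_rot"].round(4))
E
python3 -c "
from h import *
go([634,203,190],np.pi)
i=viewer.camera_info('wrist');s=manip.read_state();C=-i['R'].T@i['t']
print(Ro.from_euler('xyz',s['eef_rot']).inv().apply(C-s['eef_pos']))"
```

```text
shift [-1.8918 -0.3252  0.1281] turn [-3.000e-04 -1.000e-04 -1.498e-01] dist 481.0 deg 27.0 q6 -0.07 pos [249.4 490.  222. ] rot [-3.1406 -0.      2.6709]
[  65.95321815   -0.93365307 -161.44030594]
```

Call:
{"method": "apply_moves", "body": {"moves": [[[-1,-0.17,0.07],[0,0,-0.08],0],[[-1,-0.17,0.07],[0,0,-0.08],0],[[-1,-0.17,0.07],[0,0,-0.08],0],[[-1,-0.17,0.07],[0,0,-0.08],0],[[-1,-0.17,0.07],[0,0,-0.08],0],[[-1,-0.17,0.07],[0,0,-0.08],0],[[-1,-0.17,0.07],[0,0,-0.08],0]]}}

```text
clock: 0.68
eef_pos: [456.3, 335.4, 204.0]
eef_rot: [-3.14, -0.0, 2.919]
wrist_force: [-0.2, 0.2, 0.3]
finger_gap: 93.8
finger_force: 0.0
```

```bash
python3 -c "
from h import *
go([634,203,190],np.pi)"
```

```text
shift [-0.8105 -0.3592  0.0565] turn [-0.0004 -0.0001 -0.071 ] dist 222.1 deg 12.8 q6 -0.78 pos [456.3 335.4 204. ] rot [-3.1403e+00 -2.0000e-04  2.9187e+00]
```

Call:
{"method": "apply_moves", "body": {"moves": [[[-0.81,-0.36,0.057],[0,0,-0.071],0],[[-0.81,-0.36,0.057],[0,0,-0.071],0],[[-0.81,-0.36,0.057],[0,0,-0.071],0],[[-0.81,-0.36,0.057],[0,0,-0.071],0],[[-0.81,-0.36,0.057],[0,0,-0.071],0],[[-0.81,-0.36,0.057],[0,0,-0.071],0],[[-0.81,-0.36,0.057],[0,0,-0.071],0]]}}

```text
clock: 1.27
eef_pos: [632.9, 204.2, 189.1]
eef_rot: [-3.141, -0.002, -3.142]
wrist_force: [-1.0, 0.2, 0.3]
finger_gap: 94.0
finger_force: 0.0
```

Run:
```python
from h import *
i=viewer.camera_info("wrist");W=viewer.camera("wrist");cv2.imwrite("pics/w1.png",W)
c=big(mask(W,(100,130,40),(125,255,255),(100,60,420,384)))
print(cv2.boundingRect(c),"z78",rect_on(c,i,78),"z65",rect_on(c,i,65))
go([634,203,190],np.pi)
```

```text
(250, 171, 14, 50) z78 (array([630.8, 200.8]), array([10.8, 44. ]), 177.0) z65 (array([633.8, 200.7]), array([11.3, 46.1]), 177.0)
shift [-0.0097 -0.0114 -0.0021] turn [-0.0001 -0.0005  0.0005] dist 3.8 deg 0.1 q6 -1.31 pos [631.6 205.8 189.5] rot [-3.1412e+00 -1.6000e-03 -3.1402e+00]
```

View pics/w1.png

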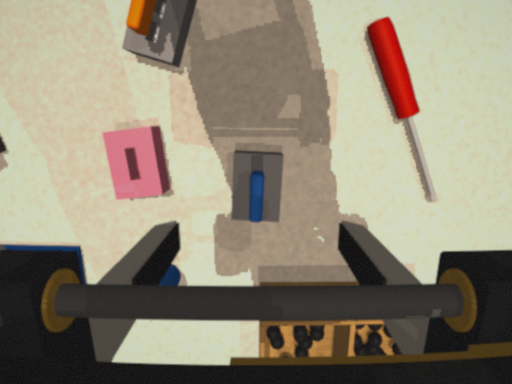

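The blue grip is centred at about (257,196), a clean 11 x 44 mm bar when cast onto z=78. That puts it at (631.5, 200.8) with yaw 177°, matching the top view.

Call:
{"method": "apply_moves", "body": {"moves": [[[0.0,-0.018,0.3],[0,0,0.016],0.5],[[0.0,-0.018,0.3],[0,0,0.016],0.5],[[0.0,-0.018,0.3],[0,0,0.016],0.5],[[0.0,-0.018,0.3],[0,0,0.016],0.5],[[0.0,-0.018,0.3],[0,0,0.016],0.5],[[0.0,-0.018,0.3],[0,0,0.016],0.5]], "squeeze": 20}}

```text
clock: 1.82
eef_pos: [631.8, 203.3, 118.6]
eef_rot: [3.14, 0.004, 3.096]
wrist_force: [-0.2, 0.3, -0.1]
finger_gap: 57.4
finger_force: 0.0
```

Run:
```python
from h import *
i=viewer.camera_info("wrist");W=viewer.camera("wrist");cv2.imwrite("pics/w2.png",W)
c=big(mask(W,(100,130,40),(125,255,255),(100,60,420,290)))
print(cv2.boundingRect(c),"z78",rect_on(c,i,78),"z65",rect_on(c,i,65))
go([631.5,200.8,64],np.radians(177))
```

```text
(249, 187, 16, 67) z78 (array([630.1, 200.9]), array([10.1, 45.6]), 177.3) z65 (array([634.3, 200.7]), array([10.8, 48.5]), 177.3)
shift [ 0.0013 -0.0096  0.2172] turn [0.0003 0.0011 0.002 ] dist 54.4 deg 0.4 q6 -1.27 pos [631.8 203.1 118.3] rot [3.1405 0.0034 3.0956]
```

Call:
{"method": "apply_moves", "body": {"moves": [[[0.003,-0.009,0.11],[0,0,0.002],0.5],[[0.003,-0.009,0.217],[0,0,0.002],0.5],[[0.003,-0.009,0.217],[0,0,0.002],0.6],[[0.003,-0.009,0.217],[0,0,0.002],0.9],[[0.003,-0.009,0.217],[0,0,0.002],1],[[0.003,-0.009,0.217],[0,0,0.002],1],[[0.003,-0.009,0.217],[0,0,0.002],1],[[0.003,-0.009,0.217],[0,0,0.002],1],[[0.003,-0.009,0.217],[0,0,0.002],1],[[0.003,-0.009,0.217],[0,0,0.002],1]], "squeeze": 20}}

```text
clock: 2.7
eef_pos: [630.7, 200.4, 62.7]
eef_rot: [3.141, 0.002, 3.089]
wrist_force: [-0.6, 1.0, 6.9]
finger_gap: 11.9
finger_force: 20.0
```

Call:
{"method": "apply_moves", "body": {"moves": [[[0,0,-0.04],[0,0,0],1],[[0,0,-0.08],[0,0,0],1],[[0,0,-0.14],[0,0,0],1],[[0,0,-0.25],[0,0,0],1],[[0,0,-0.36],[0,0,0],1],[[0,0,-0.44],[0,0,0],1],[[0,0,-0.44],[0,0,0],1],[[0,0,-0.44],[0,0,0],1],[[0,0,-0.44],[0,0,0],1]], "squeeze": 30}}

```text
clock: 3.45
eef_pos: [629.8, 200.0, 170.4]
eef_rot: [-3.141, -0.001, 3.089]
wrist_force: [0.3, -0.2, -1.2]
finger_gap: 12.0
finger_force: 30.0
```

Run:
```python
from h import *
cv2.imwrite("pics/s1.png",np.hstack([viewer.camera("scene")[170:340,180:440],viewer.camera("top")[50:220,80:340]]))
s=manip.read_state();print(s["wrist_force"],s["finger_gap"])
go([522,-181.7,180],np.radians(201))
```

```text
[ 0.47740584  0.83389477 -1.09791896] 12.041250254327398
shift [ 0.3493 -1.5476 -0.0384] turn [-1.000e-04 -8.000e-04 -1.335e-01] dist 396.7 deg 24.0 q6 -1.27 pos [629.7 200.  169.9] rot [-3.1407e+00 -2.4000e-03  3.0886e+00]
```

View pics/s1.png

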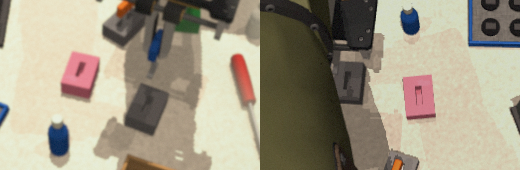

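The blue key hangs from the gripper at about (155,43) in the scene crop. Its dock and the neighbouring blocks have not moved.

Call:
{"method": "apply_moves", "body": {"moves": [[[0.12,-0.95,-0.08],[0,0,-0.08],1],[[0.12,-0.95,-0.08],[0,0,-0.08],1],[[0.12,-0.95,-0.08],[0,0,-0.08],1],[[0.12,-0.95,-0.08],[0,0,-0.08],1],[[0.12,-0.95,-0.08],[0,0,-0.08],1],[[0.12,-0.95,-0.08],[0,0,-0.08],1],[[0.12,-0.95,-0.08],[0,0,-0.08],1]]}}

```text
clock: 4.13
eef_pos: [586.6, -40.5, 191.1]
eef_rot: [-3.141, -0.001, -2.948]
wrist_force: [0.8, -0.3, -1.0]
finger_gap: 11.9
finger_force: 30.0
```

```bash
python3 -c "
from h import *
go([559,-167,190],np.radians(201))"
```

```text
shift [ 0.2059 -0.4754  0.0051] turn [-0.0002 -0.0004 -0.055 ] dist 129.5 deg 9.9 q6 -1.9 pos [586.6 -40.5 191.1] rot [-3.1409e+00 -1.2000e-03 -2.9478e+00]
```

Call:
{"method": "apply_moves", "body": {"moves": [[[0.206,-0.475,0],[0,0,-0.055],1],[[0.206,-0.475,0],[0,0,-0.055],1],[[0.206,-0.475,0],[0,0,-0.055],1],[[0.206,-0.475,0],[0,0,-0.055],1],[[0.206,-0.475,0],[0,0,-0.055],1],[[0.206,-0.475,0],[0,0,-0.055],1]]}}

```text
clock: 4.63
eef_pos: [560.5, -161.5, 190.7]
eef_rot: [3.141, -0.001, -2.771]
wrist_force: [-0.3, 0.3, -1.4]
finger_gap: 11.8
finger_force: 30.0
```

```bash
cat > jig.py <<'E'
from h import *
import sys
def cen(c):
    m=cv2.moments(c);return m["m10"]/m["m00"],m["m01"]/m["m00"]
i=viewer.camera_info("wrist");W=viewer.camera("wrist");cv2.imwrite(f"pics/{sys.argv[1]}.png",W)
m=mask(W,(12,110,60),(28,255,255),(100,0,420,300));c=big(m)
print("brass",cv2.boundingRect(c),rect_on(c,i,61))
f=np.zeros_like(m);cv2.drawContours(f,[cv2.convexHull(c)],-1,255,-1)
h=big(cv2.erode(f,np.ones((7,7)))&~m)
print("slot",cen(h),plane([cen(h)],i,61).round(1),rect_on(h,i,61))
go([522,-181.7,180],np.radians(201))
E
python3 jig.py w3
```

```text
brass (219, 94, 70, 102) (array([ 521.2, -182.8]), array([61.6, 90.7]), 21.0)
slot (253.47526501766785, 145.27502944640753) [[ 520.6 -182.9   61. ]] (array([ 520.5, -183. ]), array([ 8.2, 28.6]), 21.2)
shift [ 0.1746 -0.0216  0.0437] turn [ 0.0003 -0.0002  0.0016] dist 45.3 deg 0.3 q6 -2.28 pos [ 560.7 -160.8  190.9] rot [ 3.1408e+00 -6.0000e-04 -2.7700e+00]
```

View pics/w3.png

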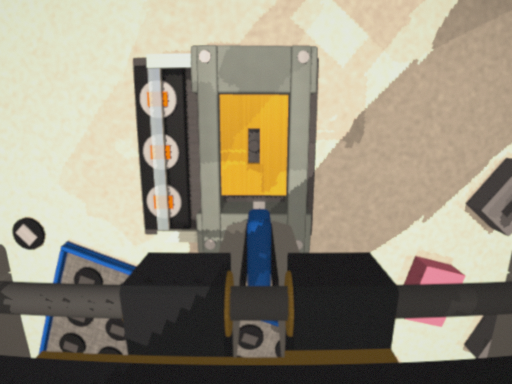

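The brass plate is at (254,145) with the slot at (253,145), about 21° in the world frame. The held key's grip front end is near (259,210) and the steel head tip is near (259,204).

Run:
```python
import cv2
a=cv2.imread("pics/w3.png")[120:250,215:305];cv2.imwrite("pics/w3c.png",cv2.resize(a,None,fx=4.5,fy=4.5,interpolation=cv2.INTER_CUBIC))
```

```text
(no output)
```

View pics/w3c.png

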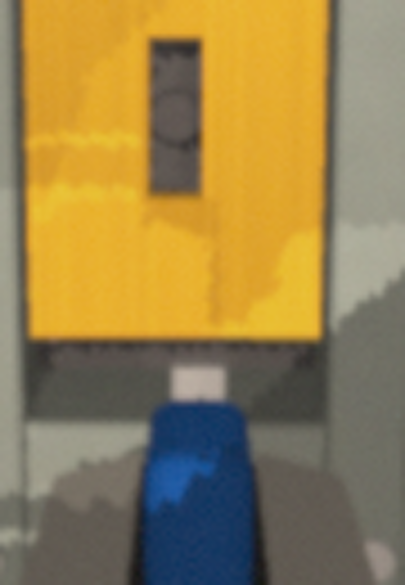

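Run:
```python
from h import *
i=viewer.camera_info("wrist");s=manip.read_state()
px=lambda P:(np.array(P,float)+.5)/4.5-.5+[215,120]
R=Ro.from_euler("xyz",s["eef_rot"]);T=lambda P:R.inv().apply(P-s["eef_pos"]).round(1)
z=s["eef_pos"][2]
print("head front edge",T(plane(px([(173,366),(225,366)]),i,z-57)))
print("grip front top",T(plane(px([(152,405),(245,405)]),i,z+2-13)),T(plane(px([(143,465),(250,465)]),i,z+15)))
print("slot",T(plane(px([(150,40),(202,40),(202,195),(150,195)]),i,61)))
```

```text
head front edge [[11.6 -4.9 57. ]
 [11.6  3.2 57. ]]
grip front top [[18.2 -6.7 11. ]
 [18.2  4.8 11. ]] [[ 18.9  -6.8 -15. ]
 [ 18.9   4.5 -15. ]]
slot [[ 59.7 -10.5 129.9]
 [ 59.7  -0.2 129.9]
 [ 28.8  -0.2 129.9]
 [ 28.8 -10.7 129.9]]
```

Call:
{"method": "apply_moves", "body": {"moves": [[[0.19,-0.018,0.1],[0,0,0.001],1],[[0.19,-0.018,0.2],[0,0,0.001],1],[[0.19,-0.018,0.24],[0,0,0.001],1],[[0.19,-0.018,0.26],[0,0,0.001],1],[[0.19,-0.018,0.26],[0,0,0.001],1],[[0.19,-0.018,0.26],[0,0,0.001],1],[[0.19,-0.018,0.26],[0,0,0.001],1]]}}

```text
clock: 5.27
eef_pos: [519.1, -182.9, 127.6]
eef_rot: [-3.14, 0.001, -2.773]
wrist_force: [-0.2, -0.1, -0.4]
finger_gap: 12.1
finger_force: 30.0
```

Run:
```python
from h import *
s0=np.array([560.7,-160.8,190.9]);R=Ro.from_euler("xyz",[3.1408,-.0006,-2.77])
g=s0+R.apply([47.6,-4.5,66]);print(g)
go(g,np.radians(201.1));print(manip.read_state()["wrist_force"])
W=viewer.camera("wrist")[60:300,190:330];cv2.imwrite("pics/w4.png",cv2.resize(W,None,fx=2.4,fy=2.4,interpolation=cv2.INTER_CUBIC))
```

```text
[ 517.92675068 -182.24205925  124.92502567]
shift [0.0035 0.0043 0.0108] turn [-0.0004  0.0004  0.0002] dist 3.0 deg 0.1 q6 -2.35 pos [ 519.1 -182.9  127.6] rot [-3.1403e+00  1.3000e-03 -2.7726e+00]
[-0.2446671  -0.09005012 -0.40308088]
```

View pics/w4.png

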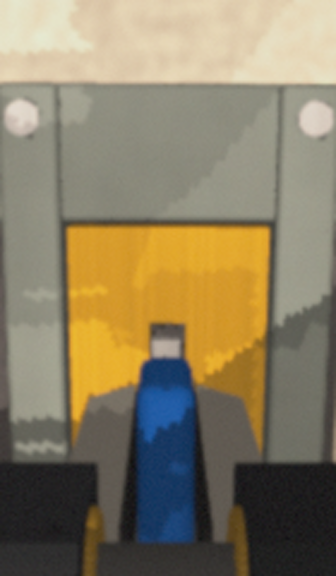

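The slot's front end is visible just ahead of the head: slot edge at crop row ~325 (columns 150-187), head front edge at row ~339 (columns 151-184).

Run:
```python
from h import *
i=viewer.camera_info("wrist");s=manip.read_state()
px=lambda P:(np.array(P,float)+.5)/2.4-.5+[190,60]
R=Ro.from_euler("xyz",s["eef_rot"]);T=lambda P:R.inv().apply(P-s["eef_pos"]).round(1)
z=s["eef_pos"][2]
im=cv2.imread("pics/w4.png");g=cv2.cvtColor(im,cv2.COLOR_BGR2HSV)
print(g[316:362:3,167].tolist()); print(g[330,140:200:3].tolist(),g[346,140:200:3].tolist())
print("head front",T(plane(px([(151,338),(184,338)]),i,z-57)))
print("slot front",T(plane(px([(150,324),(187,324)]),i,61)),s["eef_pos"])
```

```text
[[19, 203, 210], [19, 203, 200], [18, 167, 160], [14, 77, 99], [7, 28, 83], [13, 36, 86], [10, 33, 93], [9, 28, 117], [14, 33, 156], [16, 32, 181], [14, 32, 184], [14, 33, 183], [14, 30, 181], [12, 24, 160], [116, 52, 113], [108, 179, 100]]
[[20, 208, 213], [19, 207, 209], [20, 205, 202], [19, 184, 154], [15, 89, 89], [8, 35, 80], [12, 37, 90], [12, 39, 86], [16, 33, 85], [11, 32, 87], [10, 36, 86], [10, 36, 86], [11, 34, 83], [13, 28, 82], [14, 66, 93], [19, 171, 152], [19, 199, 206], [20, 209, 214], [19, 203, 212], [19, 204, 212]] [[19, 206, 213], [19, 204, 208], [19, 203, 200], [18, 152, 158], [14, 44, 157], [13, 32, 183], [15, 33, 187], [15, 33, 186], [16, 34, 186], [14, 32, 184], [14, 34, 181], [13, 33, 180], [14, 32, 173], [12, 29, 134], [16, 70, 91], [19, 183, 149], [19, 202, 203], [20, 203, 215], [19, 202, 210], [19, 205, 209]]
head front [[11.9 -5.2 57. ]
 [11.9  4.4 57. ]]
slot front [[13.9 -5.7 66.5]
 [13.9  5.5 66.5]] [ 518.93430783 -183.04244933  127.53566954]
```

Call:
{"method": "apply_moves", "body": {"moves": [[[0.004,0.004,0.01],[0,0,0],1],[[0.004,0.004,0.02],[0,0,0],1],[[0.004,0.004,0.03],[0,0,0],1],[[0.004,0.004,0.03],[0,0,0],1],[[0.004,0.004,0.03],[0,0,0],1]]}}

```text
clock: 5.73
eef_pos: [516.6, -182.8, 118.8]
eef_rot: [3.141, -0.0, -2.774]
wrist_force: [0.9, 0.6, -1.3]
finger_gap: 11.8
finger_force: 30.0
```

Run:
```python
from h import *
go([517.93,-182.24,118],np.radians(201.1))
```

```text
shift [-0.0057  0.      0.0033] turn [ 0.0001 -0.0001 -0.0001] dist 1.6 deg 0.0 q6 -2.35 pos [ 516.6 -182.8  118.8] rot [ 3.1414e+00 -2.0000e-04 -2.7736e+00]
```

Call:
{"method": "apply_moves", "body": {"moves": [[[0,0,0.004],[0,0,0],1],[[0,0,0.008],[0,0,0],1],[[0,0,0.012],[0,0,0],1],[[0,0,0.014],[0,0,0],1],[[0,0,0.014],[0,0,0],1]]}}

```text
clock: 6.15
eef_pos: [517.1, -182.8, 115.7]
eef_rot: [-3.141, 0.001, -2.774]
wrist_force: [2.6, 0.7, 0.1]
finger_gap: 11.7
finger_force: 30.0
```

Call:
{"method": "apply_moves", "body": {"moves": [[[0,0,0.004],[0,0,0],1],[[0,0,0.008],[0,0,0],1],[[0,0,0.012],[0,0,0],1],[[0,0,0.016],[0,0,0],1],[[0,0,0.016],[0,0,0],1]]}}

```text
clock: 6.57
eef_pos: [516.7, -182.7, 111.4]
eef_rot: [-3.142, 0.0, -2.774]
wrist_force: [2.7, 1.1, 0.9]
finger_gap: 11.5
finger_force: 30.0
```

Call:
{"method": "apply_moves", "body": {"moves": [[[-0.004,0,0.005],[0,0,0],1],[[-0.004,0,0.01],[0,0,0],1],[[-0.004,0,0.015],[0,0,0],1],[[-0.004,0,0.02],[0,0,0],1],[[-0.004,0,0.025],[0,0,0],1],[[-0.004,0,0.03],[0,0,0],1],[[-0.004,0,0.03],[0,0,0],1]]}}

```text
clock: 7.15
eef_pos: [517.4, -182.5, 103.7]
eef_rot: [3.141, -0.0, -2.774]
wrist_force: [-3.0, -1.9, 6.0]
finger_gap: 11.8
finger_force: 30.0
```

Call:
{"method": "apply_moves", "body": {"moves": [[[0.002,0,0.005],[0,0,0],1],[[0.002,0,0.01],[0,0,0],1],[[0.002,0,0.015],[0,0,0],1],[[0.002,0,0.02],[0,0,0],1],[[0.002,0,0.021],[0,0,0],1],[[0.002,0,0.021],[0,0,0],1]]}}

```text
clock: 7.65
eef_pos: [517.3, -182.6, 99.0]
eef_rot: [-3.141, 0.0, -2.774]
wrist_force: [-2.0, 0.2, 7.1]
finger_gap: 12.3
finger_force: 30.0
```

Call:
{"method": "apply_moves", "body": {"moves": [[[0,0.0015,0],[0,0,0.036],1],[[0,0.003,0],[0,0,0.071],1],[[-0.001,0.0045,0],[0,0,0.107],1],[[-0.001,0.006,0],[0,0,0.143],1],[[-0.002,0.007,0],[0,0,0.179],1],[[-0.003,0.0085,0],[0,0,0.214],1],[[-0.004,0.0095,0],[0,0,0.25],1],[[-0.004,0.0095,0],[0,0,0.25],1]]}}

```text
clock: 8.32
eef_pos: [517.8, -180.1, 99.3]
eef_rot: [3.141, 0.002, 2.717]
wrist_force: [-0.4, 0.4, 6.5]
finger_gap: 11.7
finger_force: 30.0
```

Call:
{"method": "apply_moves", "body": {"moves": [[[0,0.0015,0],[0,0,0.036],1],[[0,0.003,0],[0,0,0.071],1],[[-0.001,0.0045,0],[0,0,0.107],1],[[-0.001,0.006,0],[0,0,0.143],1],[[-0.002,0.007,0],[0,0,0.179],1],[[-0.003,0.0085,0],[0,0,0.214],1],[[-0.004,0.0095,0],[0,0,0.248],1],[[-0.004,0.0095,0],[0,0,0.248],1]]}}

```text
clock: 8.98
eef_pos: [519.8, -178.3, 99.3]
eef_rot: [3.14, 0.001, 1.938]
wrist_force: [-0.0, -0.0, 6.8]
finger_gap: 11.8
finger_force: 30.0
```

Call:
{"method": "apply_moves", "body": {"moves": [[[0,0,-0.006],[0,0,0],1],[[0,0,-0.012],[0,0,0],1],[[0,0,-0.018],[0,0,0],1],[[0,0,-0.024],[0,0,0],1],[[0,0,-0.026],[0,0,0],1],[[0,0,-0.026],[0,0,0],1]]}}

```text
clock: 9.48
eef_pos: [519.6, -178.3, 105.5]
eef_rot: [3.14, 0.001, 1.945]
wrist_force: [2.0, 0.2, 4.6]
finger_gap: 11.7
finger_force: 30.0
```

Call:
{"method": "apply_moves", "body": {"moves": [[[0,0,-0.002],[0,0,0],1],[[0,0,-0.004],[0,0,0],1],[[0,0,-0.004],[0,0,0],1]]}}

```text
clock: 9.73
eef_pos: [519.1, -178.4, 105.8]
eef_rot: [-3.141, 0.0, 1.945]
wrist_force: [3.9, -2.7, -1.9]
finger_gap: 11.8
finger_force: 30.0
```

Call:
{"method": "apply_moves", "body": {"moves": [[[0,0,0.002],[0,0,0],1],[[0,0,0.002],[0,0,0],1],[[0,0,0.002],[0,0,0],0.8],[[0,0,0.002],[0,0,0],0.6],[[0,0,0.002],[0,0,0],0.6],[[0,0,0.002],[0,0,0],0.6]], "squeeze": 5}}

```text
clock: 10.23
eef_pos: [518.8, -178.2, 105.4]
eef_rot: [-3.141, -0.001, 1.945]
wrist_force: [-0.5, 0.2, -0.3]
finger_gap: 35.2
finger_force: 0.0
```

Call:
{"method": "apply_moves", "body": {"moves": [[[0,0,-0.05],[0,0,0],0.6],[[0,0,-0.15],[0,0,0],0.6],[[0,0,-0.3],[0,0,0],0.6],[[0,0,-0.4],[0,0,0],0.6],[[0.2,0,-0.4],[0,0,0],0.6],[[0.2,0,-0.4],[0,0,0],0.6],[[0.2,0,-0.4],[0,0,0],0.6]]}}

```text
clock: 10.82
eef_pos: [500.2, -130.0, 205.9]
eef_rot: [3.142, -0.0, 1.947]
wrist_force: [-0.2, -0.2, 0.6]
finger_gap: 37.4
finger_force: 0.0
```

Run:
```python
from h import *
s=manip.read_state();print(s["wrist_force"],s["finger_gap"])
S=viewer.camera("scene");si=viewer.camera_info("scene");i=viewer.camera_info("wrist");W=viewer.camera("wrist")
c=big(mask(W,(100,130,40),(125,255,255),(100,20,420,384)))
print(cv2.boundingRect(c),"z121",rect_on(c,i,121))
a=cv2.resize(S[100:240,70:220],(400,373));b=cv2.resize(W,(400,300))
cv2.imwrite("pics/f.png",np.hstack([a[:300+73],cv2.copyMakeBorder(b,0,73,0,0,cv2.BORDER_CONSTANT)]))
```

```text
[-0.20318578 -0.15630756  0.56773891] 37.36102594777637
(252, 236, 14, 51) z121 (array([ 517.9, -176.5]), array([10.6, 45.1]), 111.2)
```

View pics/f.png

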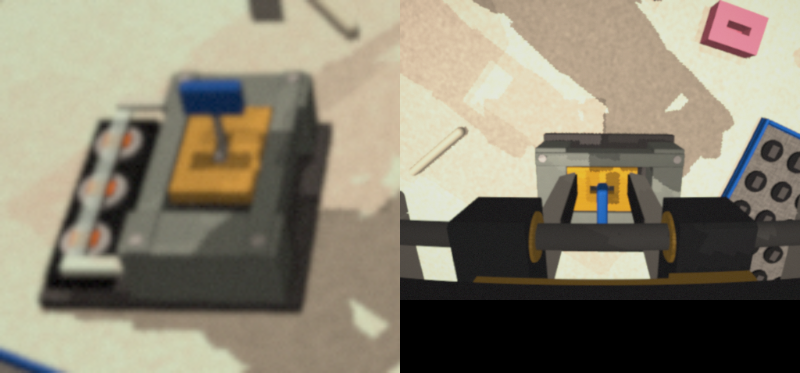

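The key stands in the jig with the grip across the slot, at 111° against the jig's 21°. The wrist bar hides part of the grip in that view, so I'll back away and check position and tilt.

Call:
{"method": "apply_moves", "body": {"moves": [[[-0.1,0.1,-0.1],[0,0,0],0.6],[[-0.6,0.3,-0.2],[0,0,0],0.6],[[-0.6,0.3,-0.2],[0,0,0],0.6],[[-0.6,0.3,-0.2],[0,0,0],0.6],[[-0.6,0.3,-0.2],[0,0,0],0.6],[[-0.6,0.3,-0.2],[0,0,0],0.6],[[-0.6,0.3,-0.2],[0,0,0],0.6]]}}

```text
clock: 11.5
eef_pos: [625.3, -245.0, 253.9]
eef_rot: [-3.14, -0.002, 1.944]
wrist_force: [0.1, 0.2, -1.3]
finger_gap: 37.3
finger_force: 0.0
```

Run:
```python
from h import *
print(manip.read_state()["eef_pos"])
def cen(c):
    m=cv2.moments(c);return m["m10"]/m["m00"],m["m01"]/m["m00"]
B=((100,130,40),(125,255,255))
L={}
for n,r in(("scene",(110,100,210,190)),("top",(330,100,470,260)),("wrist",(20,0,500,290))):
    i=viewer.camera_info(n);I=viewer.camera(n);cv2.imwrite(f"pics/z_{n}.png",I)
    try:
        c=big(mask(I,*B,r));L[n]=(cen(c),i);print(n,cv2.boundingRect(c),cv2.contourArea(c),"z121",rect_on(c,i,121),"z108",rect_on(c,i,108))
    except ValueError: print(n,"none")
for a,b in(("scene","top"),("scene","wrist")):
    if a in L and b in L: print(a,b,tri(*L[a],*L[b]))
```

```text
[ 625.30453069 -244.97696029  253.92361755]
scene (138, 131, 23, 12) 206.0 z121 (array([ 533.9, -172.1]), array([30.7, 44.3]), 110.5) z108 (array([ 521.4, -182.3]), array([31.4, 45.3]), 110.5)
top (388, 183, 31, 17) 192.0 z121 (array([ 519.2, -177.5]), array([11.8, 48.7]), 110.7) z108 (array([ 521.3, -181.7]), array([12. , 49.7]), 110.7)
wrist (308, 22, 192, 203) 1679.0 z121 (array([ 695.2, -134.7]), array([ 98.1, 224.1]), 60.8) z108 (array([ 699.3, -132.5]), array([102.5, 234. ]), 60.8)
scene top (array([ 521.27810569, -181.07629862,  109.15880397]), np.float64(0.3221312834195622))
scene wrist (array([ 647.89909092, -117.15552452,  222.46854746]), np.float64(60.18813630082023))
```

The grip centre triangulates to (521.3, -181.1, 109.2). That is directly over the slot, about 47 mm above it once the earlier 1 mm height bias is removed, and turned 90°.

```bash
python3 -c "
from cell import manip
print(manip.sign_off())"
```

```text
the job is handed in; nothing more can be done
None
```

The blue key is locked in the jig, upright, turned across the slot and released; the orange key was never approached, and I handed the job in at about 12 s without a verdict being returned.

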